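# Clamp a steel sample on the spark stand and hold the run button

### The job

Set the steel sample disc flat and centred over the hole in the spark stand's table, then swing the toggle clamp's red handle right over until it locks down flat and the rubber foot presses on the sample. Then press the green button of the hold-to-run station fully home and keep it held: finish while still holding it down, with the sample still clamped. Leave the red stop button alone, and do not disturb the brass and copper discs or the bottle.

Things in the scene. Friction and masses are not known exactly. Their poses are not given: they have to be found in the camera images.
- stand: Spark stand, fixed on the bench: grey housing 225 x 150 mm. Origin: bench level under its centre. +x runs from the clamp's handle end to the sample end, along its 225 mm. Bright steel spark table (100 x 120 mm), top at z 90 mm, centred at x +75 mm. Housing and clamp flange level with or below z 90 mm. The clamp works in the plane y = 0; its pivot is at x -20, z 130 mm.
- aperture (a point): Centre of the 12 mm hole in the steel spark table, at the height of its top face (90 mm above the bench); 75 mm along +x from the stand's origin. The clamp foot comes down exactly here. With the clamp open its upright arm stands 95 mm away on the -x side, the foot on it 72 mm away and 225 mm above the bench.
- clamp_arm (a joint): Toggle clamp's steel arm, 108 mm long, 20 mm wide: 0 rad open (standing upright, top 240 mm above the bench), 1.575 rad locked (level over the sample). The red handle drives it through a link. Once swung part way it sinks by its own weight, but locks only when the handle is past dead centre. It takes about 5 N at the grip to start it and 3 N to pass dead centre onto the hard stop.
- clamp_foot: Black rubber spring foot, 17 mm across, on the spindle at the end of the clamp arm; presses on a 22 mm thick sample with about 9 N when the clamp is locked. Origin: centre of its underside.
- grip (a point): Point on the axis of the clamp's round red handle grip (18 mm thick), 34 mm from its free end; own x axis along the handle, towards the pivot. In the stand's frame (x, z mm): open -89, 239 (handle leaning 22 deg back from upright, its end at z 275, above the arm's), then -107, 241; -128, 231; -143, 206; -149, 175; dead centre at z 161; locked on its stop -151, 152, handle level, pointing to -x.
- sample: Loose steel sample disc, silvery grey, 38 mm across, 22 mm high, about 0.2 kg. Origin: centre of its underside. Its ground face is already underneath. Starts on the sample board in any of the three places.
- board: Fixed flat grey plastic sample board, 250 mm (its x) x 100 mm, 8 mm thick, with three dark round spots 75 mm apart along x, a disc on each. Origin: centre of its underside. On the left or the right of the stand.
- brass_disc: Loose yellow brass disc of the sample's size on the board; leave it. Origin: centre of its underside.
- copper_disc: Loose reddish copper disc of the sample's size on the board; leave it. Origin: centre of its underside.
- bottle: Loose white bottle with red cap, 52 mm across, 105 mm high, beyond the stand; leave it. Origin: centre of its underside.
- station: Hold-to-run station, fixed: grey box 150 mm (its x) x 80 mm with yellow top plate at 64 mm, on the other side of the stand from the board. Green button at x -37 mm, red stop button at x +37 mm. Origin: bench level under its centre.
- run_button_top (a point): Centre of the top face of the green mushroom button (40 mm across), 90 mm above the bench when up. It moves straight down with the button.
- run_button (a joint): Travel of the green button, m: 0 up, 0.008 fully home against a hard stop; the spring takes 3 N to start and 9 N fully home and returns it when let go.
- stop_button_top (a point): Centre of the top face of the red mushroom stop button (40 mm across), 90 mm above the bench; leave it.
- stop_button (a joint): Travel of the red stop button, m: 0 up, 0.008 pressed; spring as the green one. To stay up.

How it is judged:
By the outcome, as a careful person would: the job done as asked, in the order asked, and still so for the second after the job is handed in, while the arm keeps its last pose, push and grip.
It also fails if it takes over 67 s, if anything falls off the work surface, if the arm or the gripper's body presses on something with over 40 N, if the wrist force passes 120 N, or if a joint passes its speed limit or range.

### The arm

A 7-joint arm with a two-finger parallel gripper is mounted at the origin on the work surface. World frame = base frame: x ahead of the robot, y to its left, z up, the work surface at z = 0. Lengths are in m, angles in rad, forces in N, time in s.
With the tool pointing down it reaches from about 0.425 to 0.925 m from the base axis. Payload 6.8 kg.
Tool frame: the origin (TCP) lies where the fingers leave the gripper's body, on its centre line; the fingertips stand 73 mm ahead of it and the grasp point (between the pads) lies 54 mm ahead of it; z points along the fingers, y is the line along which they close (so a half turn about z gives the same grasp; the last joint's range is limited). The gripper opens to 85 mm and grips with 20 to 120 N. Pads are 22 mm wide; open, the fingers measure 114 mm over their backs; the gripper's body (76 mm by 85 mm) begins 54 mm behind the grasp point. The pads swing forward as they close: fully open they stand 13 mm farther back than shut.
Start: joints at [-1.317, 0.477, 0.022, 1.555, -0.011, 1.109, -0.083], TCP at [0.239, 0.631, 0.304] pointing down, gripper open.
Joint ranges: [-2.96, 2.96], [-0.34, 2.1], [-1.41, 1.46], [0.24, 2.44], [-1.37, 4.51], [0.17, 1.92], [-2.96, 2.96]. Speed limits (rad/s): [2.39, 2.39, 3.14, 3.14, 3.14, 3.14, 3.14].

### API

Orientations are given as a rotation vector (axis times angle).
In Python, from bench import r gives the robot as it stands.
- The arm moves only by the shell command python3 drive.py [OPENING] [FORCE], which reads ROWS from standard input. ROWS is one flat JSON list of numbers that holds 1 to 5 rows one after another, with no inner brackets; each row has 6 numbers: dx, dy, dz in units of 100 mm, then a rotation vector rx, ry, rz in rad; each row is the pose to reach, as a shift and turn from the pose commanded when the command began, along the tool's axes at that moment; what a row does not reach only later rows make up. A row lasts 1/10 s, in which the tool goes at most 0.05 m and 0.15 rad, less where a joint would pass 70% of its speed; a pose out of reach is approached as far as the arm can. OPENING is the finger opening in m, set as the command begins (- or left out keeps the last). The fingers move at their own pace and stop on an object; FORCE is the grip in N (left out, the last holds). Time passes only in rows, so rows that do not move let the fingers close. It prints the time, the measured TCP pose, the force, the opening and the grip force at its end. Input that does not fit is refused with a message, and nothing moves.
- r.get_obs(): the state, without advancing time (a new reading comes with each control period).
- r.grab_frame(name): name is "scene" or "top"; returns (picture, depth): 420x560x3 uint8, blue, green, red; 420x560 float32, m along the optical axis (not along the pixel's ray), 0 where there is no reading.
- r.camera_info(name): a dict with "camera_matrix" (3x3 intrinsics, pixels), "R" (3x3) and "t" (3): a world point X has camera coordinates R X + t. Camera axes: x right, y down, z forward; pixel columns grow to the right and rows downward; lengths in m; the calibration is good to about 2 mm. A picture is of the moment at which its call begins. camera_info takes no time and is no camera call.
- r.hand_in(): hands the job in; it is judged then, once.
The state is a dict: "clock": time; "joints": joint angles; "qvel": joint speeds; "tau": joint torques, N m; "tcp_pos": TCP position; "orientation": TCP orientation; "contact_force": force on the tool from outside, world axes, zero at the start; "moment": the same for the moment, N m; "grip_width": finger opening in m; "gripper_force": force on a finger pad.
Only numpy, scipy, OpenCV 4.12 (cv2) and the standard library are available. Lean on these libraries where they do the work, as an engineer would, in place of code of your own. Each camera call takes 0.05 s, during which the arm holds its last target. There are 200 camera calls.

## Working session

There is one attempt and no reset: what is moved stays moved. The work goes in short steps, Python scripts to look and compute and a shell command to move; the robot and the scene stay as the last step left them, time stands still between calls to the robot, and variables do not carry over. Pictures are saved under pics/ and viewed, at most 10 in all, crops included, and the job is handed in when it is done.

```bash
ls; mkdir -p pics
python3 - <<'E'
from bench import r
import cv2,numpy as np
for n in("scene","top"):
    p,d=r.grab_frame(n);cv2.imwrite(f"pics/{n}0.png",p);np.save(f"pics/{n}0.npy",d)
    c=r.camera_info(n);print(n,c)
print(r.get_obs())
E
```

```text
bench.py
drive.py
pics
scene {'camera_matrix': array([[432.91566976,   0.        , 283.62023317],
       [  0.        , 432.91566976, 205.27128158],
       [  0.        ,   0.        ,   1.        ]]), 'R': array([[-0.47931612,  0.8775963 ,  0.00898826],
       [ 0.54110523,  0.30356728, -0.78425253],
       [-0.69098567, -0.37104128, -0.62037664]]), 't': array([ 0.28952695, -0.19827346,  1.50869037])}
top {'camera_matrix': array([[407.8786042 ,   0.        , 273.37976908],
       [  0.        , 407.8786042 , 213.54965934],
       [  0.        ,   0.        ,   1.        ]]), 'R': array([[-6.99771676e-02, -9.97548385e-01, -6.44398094e-04],
       [-9.73647738e-01,  6.84410878e-02, -2.17545168e-01],
       [ 2.17055935e-01, -1.45957780e-02, -9.76050042e-01]]), 't': array([0.0467264 , 0.62090148, 0.9669382 ])}
{'clock': 0.1, 'joints': array([-1.31712351,  0.4777558 ,  0.02235097,  1.55634744, -0.01149865,
        1.10931135, -0.08305856]), 'qvel': array([-0.00044291, -0.00195278, -0.00110925, -0.00213514, -0.00072991,
       -0.00123389,  0.00019361]), 'tau': array([ 4.63148303e-03, -5.97758174e+01,  1.61368970e+00, -2.81954402e+01,
        1.28210708e-02,  4.93130108e-03,  1.79904049e-05]), 'tcp_pos': array([0.23876478, 0.63091653, 0.30299945]), 'orientation': array([-5.65061029e-01, -3.09017723e+00,  2.64572665e-03]), 'contact_force': array([-0.52045998, -0.75758379, -0.10383211]), 'moment': array([ 0.03944706, -0.03734403,  0.00791107]), 'gripper_force': 0.0, 'grip_width': 0.08508690387319016}
```
View pics/top0.png

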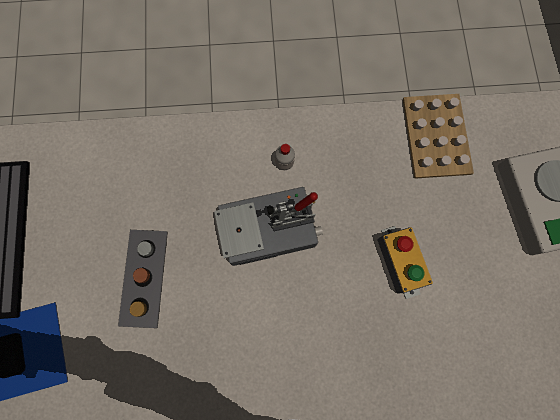

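View pics/scene0.png

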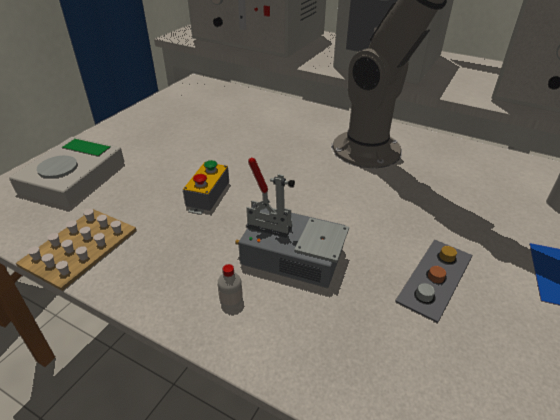

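The top view shows the sample at (146,248), copper (141,276), brass (139,308), hole (239,230), green button (416,272), red (405,244), bottle (285,155) and the handle tip at (314,196). The scene view agrees, with the clamp open.

Create h.py:
```python
import numpy as np,cv2
from bench import r
def onplane(n,u,v,z):
    c=r.camera_info(n);K=c["camera_matrix"];R=np.array(c["R"]);t=np.array(c["t"])
    o=-R.T@t;d=R.T@np.linalg.solve(K,[u,v,1.]);return o+d*(z-o[2])/d[2]
def cloud(n,d):
    c=r.camera_info(n);K=c["camera_matrix"];R=np.array(c["R"]);t=np.array(c["t"])
    v,u=np.indices(d.shape);P=np.stack([(u-K[0,2])/K[0,0]*d,(v-K[1,2])/K[1,1]*d,d],-1)
    return (P-t)@R
```

Run:
```python
from h import *
for n,roi in(("top",None),("scene",None)):
    p=cv2.imread(f"pics/{n}0.png");d=np.load(f"pics/{n}0.npy");W=cloud(n,d)
    hsv=cv2.cvtColor(p,cv2.COLOR_BGR2HSV).astype(int);Z=W[...,2]
    X,Y=W[...,0],W[...,1]
    near=(d>0)
    print(n)
    pts={"top":dict(sample=(146,248),cop=(141,276),brass=(139,308),hole=(239,230),green=(416,272),red=(405,244),bottle=(285,149)),
     "scene":dict(sample=(426,292),cop=(438,273),brass=(449,254),hole=(323,238),green=(210,166),red=(200,179),bottle=(228,270))}[n]
    zz=dict(sample=.03,cop=.03,brass=.03,hole=.09,green=.09,red=.09,bottle=.105)
    for k,(u,v) in pts.items():
        a=onplane(n,u,v,zz[k]);m=near&(abs(Z-zz[k])<.005)&(np.hypot(X-a[0],Y-a[1])<.03)
        if k=="hole":m=near&(abs(Z-.09)<.006)&(np.hypot(X-a[0],Y-a[1])<.09)
        q=np.argwhere(m);c=q.mean(0);e=onplane(n,c[1],c[0],zz[k])
        print(k,a.round(4),"blobcentroid",e.round(4),m.sum(),"medz",np.median(Z[m]).round(4))
        if k=="hole":
            rr=cv2.minAreaRect(np.float32(W[m][:,:2]));print(rr)
    m=(hsv[...,0]<8)|(hsv[...,0]>172);m&=(hsv[...,1]>150)&near&(Z>.12)
    q=W[m];q=q[np.hypot(q[:,0]-.62,q[:,1]+.1)<.4];print("red pts",len(q),q.min(0),q.max(0))
    m=(abs(Z-.008)<.004)&near&(Y>.15)&(Y<.5)&(X<.8)
    q=np.float32(W[m][:,:2]);print("board",len(q))
```

```text
top
sample [0.5632 0.3376 0.03  ] blobcentroid [0.5637 0.3425 0.03  ] 170 medz 0.0305
cop [0.4922 0.3505 0.03  ] blobcentroid [0.4952 0.3527 0.03  ] 177 medz 0.0303
brass [0.4129 0.3554 0.03  ] blobcentroid [0.412  0.3609 0.03  ] 183 medz 0.03
hole [0.5824 0.0908 0.09  ] blobcentroid [0.5828 0.086  0.09  ] 2217 medz 0.0905
((0.586389422416687, 0.07191184163093567), (0.14750057458877563, 0.14072462916374207), 9.234713554382324)
green [ 0.45   -0.3288  0.09  ] blobcentroid [ 0.4489 -0.3283  0.09  ] 202 medz 0.0895
red [ 0.5193 -0.312   0.09  ] blobcentroid [ 0.5203 -0.3121  0.09  ] 199 medz 0.0899
bottle [ 0.7797 -0.0375  0.105 ] blobcentroid [ 0.7823 -0.0377  0.105 ] 69 medz 0.1059
red pts 191 [ 0.59757256 -0.08608181  0.17749512] [ 0.61628774 -0.04359717  0.27345289]
board 4090
scene
sample [0.5738 0.345  0.03  ] blobcentroid [0.5682 0.3431 0.03  ] 176 medz 0.0287
cop [0.5029 0.3552 0.03  ] blobcentroid [0.4995 0.3531 0.03  ] 158 medz 0.0286
brass [0.4262 0.3642 0.03  ] blobcentroid [0.4171 0.361  0.03  ] 134 medz 0.0287
hole [0.5857 0.0941 0.09  ] blobcentroid [0.5919 0.0921 0.09  ] 1597 medz 0.0892
((0.5897916555404663, 0.07386112213134766), (0.12862254679203033, 0.13704070448875427), 8.85106372833252)
green [ 0.4661 -0.3183  0.09  ] blobcentroid [ 0.4565 -0.3252  0.09  ] 73 medz 0.0884
red [ 0.5328 -0.3034  0.09  ] blobcentroid [ 0.5281 -0.3092  0.09  ] 87 medz 0.0888
bottle [ 0.789  -0.0334  0.105 ] blobcentroid [ 0.7859 -0.0365  0.105 ] 90 medz 0.1041
red pts 223 [ 0.60523818 -0.08345707  0.19155681] [ 0.62082788 -0.04375138  0.27073311]
board 2635
```

Run:
```python
import cv2,numpy as np
p=cv2.imread("pics/top0.png");a=cv2.resize(p[175:275,200:330],None,fx=6,fy=6,interpolation=cv2.INTER_CUBIC)
cv2.imwrite("pics/crop1.png",a[:600,:780])
```

```text
(no output)
```

View pics/crop1.png

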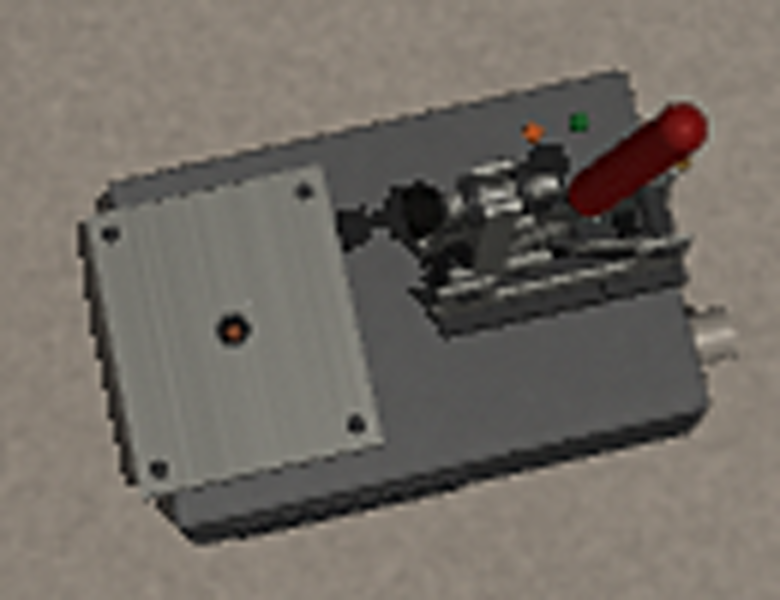

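The crop shows the hole centre at crop (233,331), i.e. image (238.4,229.8). The table corners are at crop (90,215), (322,165), (382,440) and (140,497).

```bash
cat >> h.py <<'E'
from scipy.spatial.transform import Rotation as Ro
def goal(p,ang=None,tip=0.054):
    """shift/turn in tool axes bringing point `tip` ahead of TCP to p, closing line at angle ang (deg), tool down"""
    o=r.get_obs();R0=Ro.from_rotvec(o["orientation"]);y=R0.as_matrix()[:,1]
    a=np.degrees(np.arctan2(y[1],y[0]))
    if ang is None: ang=a
    best=ang+180*np.round((a-ang)/180);c,s=np.cos(np.radians(best)),np.sin(np.radians(best))
    R1=Ro.from_matrix(np.array([[s,c,0],[-c,s,0],[0,0,-1]]))
    tgt=np.array(p)-tip*np.array([0,0,-1.])
    d=R0.inv().apply(tgt-o["tcp_pos"]);w=(R0.inv()*R1).as_rotvec()
    print("t",round(o["clock"],2),"close",round(a,1),"shift",d.round(4),"turn",w.round(3),"q7",o["joints"].round(2))
E
python3 - <<'E'
from h import *
f=lambda u,v:onplane("top",200+(u+.5)/6-.5,175+(v+.5)/6-.5,.09)[:2]
h=f(233,331);C=[f(*c) for c in((90,215),(322,165),(382,440),(140,497))]
print("hole",h,"mean",np.mean(C,0))
L=(C[0]+C[3])/2-(C[1]+C[2])/2;S=(C[0]+C[1])/2-(C[2]+C[3])/2
print(np.linalg.norm(L),np.linalg.norm(S),np.degrees(np.arctan2(L[1],L[0])),np.degrees(np.arctan2(S[1],S[0])))
p=cv2.imread("pics/top0.png")
# check handle tip: z~.272 cap centre
print("tip",onplane("top",200+685/6-.5,175+125/6-.5,.272))
goal([.5637,.3425,.031+.1],83)
E
```

```text
hole [0.58310755 0.09217946] mean [0.5845798  0.09192439]
0.09938552429775292 0.11873033213459425 98.9338036269788 8.02125643308648
tip [ 0.60969393 -0.07877518  0.272     ]Traceback (most recent call last):
  File "<stdin>", line 10, in <module>
  File "h.py", line 17, in goal
    R1=Ro.from_matrix(np.array([[s,c,0],[-c,s,0],[0,0,-1]]))
  File "scipy/spatial/transform/_rotation.pyx", line 1143, in scipy.spatial.transform._rotation.Rotation.from_matrix
ValueError: Non-positive determinant (left-handed or null coordinate frame) in rotation matrix 0: [[ 0.99254615  0.12186934  0.        ]
 [-0.12186934  0.99254615  0.        ]
 [ 0.          0.         -1.        ]].
```

```bash
sed -i 's/\[\[s,c,0\],\[-c,s,0\],\[0,0,-1\]\]/[[-s,c,0],[c,s,0],[0,0,-1]]/' h.py; python3 -c "
from h import *
goal([.5637,.3425,.131],83)"
```

```text
t 0.1 close 69.3 shift [-0.406  -0.1546  0.1183] turn [-0.002 -0.    -0.24 ] q7 [-1.32  0.48  0.02  1.56 -0.01  1.11 -0.08]
```

The rows are not in the units I measure in: shifts go in units of 100 mm. I convert before sending: 0.05 m is 0.5, -0.2 m is -2.

```bash
echo '[-0.4,-0.15,0.1,0,0,-0.05,-0.8,-0.3,0.2,0,0,-0.1,-1.2,-0.45,0.3,0,0,-0.15,-1.6,-0.6,0.4,0,0,-0.2,-2,-0.75,0.5,0,0,-0.24]' | python3 drive.py; echo '[-0.4,-0.2,0.1,0,0,0,-0.8,-0.4,0.2,0,0,0,-1.2,-0.6,0.3,0,0,0,-1.6,-0.8,0.4,0,0,0,-1.8,-1,0.5,0,0,0]' | python3 drive.py;python3 -c "
from h import *
goal([.5637,.3425,.031],83)"
```

```text
clock: 0.6
tcp_pos: [0.4004, 0.4889, 0.2532]
orientation: [-0.188, -3.136, 0.001]
contact_force: [0.4, 0.7, 0.1]
grip_width: 0.0856
gripper_force: 0.0
clock: 1.1
tcp_pos: [0.5693, 0.3663, 0.2031]
orientation: [0.196, 3.134, -0.002]
contact_force: [0.4, 0.7, 0.1]
grip_width: 0.0855
gripper_force: 0.0
t 1.1 close 82.8 shift [ 0.0028 -0.0242  0.1181] turn [-0.001  0.002 -0.003] q7 [-0.7   0.58  0.05  1.64 -0.03  0.92  0.81]
```

```bash
echo '[0.03,-0.24,0.1,0,0,0,0.03,-0.24,0.4,0,0,0,0.03,-0.24,0.6,0,0,0,0.03,-0.24,0.6,0,0,0]' | python3 drive.py;python3 - <<'E'
from h import *
goal([.5637,.3425,.031],83)
p,d=r.grab_frame("top");a=cv2.resize(p[190:330,90:230],None,fx=4,fy=4);cv2.imwrite("pics/c2.png",a)
E
```

```text
clock: 1.5
tcp_pos: [0.5581, 0.3444, 0.1405]
orientation: [-0.191, -3.131, 0.006]
contact_force: [-1.1, -0.7, 0.6]
grip_width: 0.0853
gripper_force: 0.0
t 1.5 close 83.0 shift [-0.006  -0.001   0.0554] turn [-0.004 -0.005  0.   ] q7 [-0.68  0.63  0.04  1.72 -0.03  0.8   0.83]
```

View pics/c2.png

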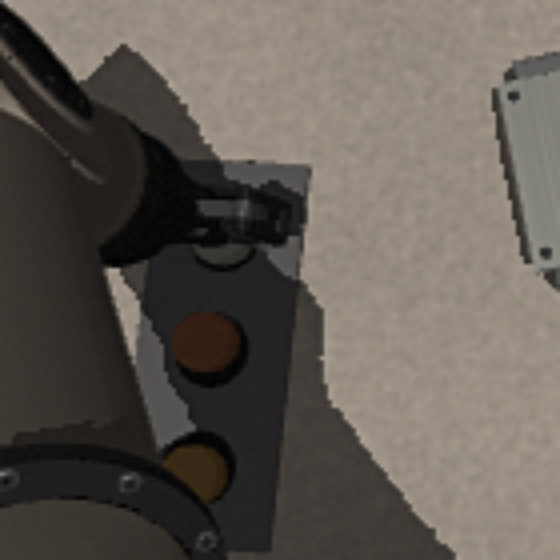

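The fingers straddle the sample around crop (230,225), with copper and brass undisturbed.

In the tool's units: 0.03 m is 0.3, 0.02 m is 0.2.

```bash
echo '[-0.05,0,0,0,0,0,-0.05,0,0.2,0,0,0,-0.05,0,0.3,0,0,0,-0.05,0,0.3,0,0,0,-0.05,0,0.3,0,0,0]' | python3 drive.py;python3 -c "
from h import *
goal([.5637,.3425,.031],83)"
```

```text
clock: 2.05
tcp_pos: [0.5653, 0.3454, 0.1145]
orientation: [0.191, 3.135, 0.001]
contact_force: [0.6, 0.2, 0.6]
grip_width: 0.0854
gripper_force: 0.0
t 2.05 close 83.0 shift [ 0.0012 -0.0031  0.0295] turn [0.    0.    0.001] q7 [-0.67  0.67  0.04  1.72 -0.03  0.75  0.83]
```

```bash
echo '[0.01,-0.03,0.15,0,0,0,0.01,-0.03,0.28,0,0,0,0.01,-0.03,0.29,0,0,0,0.01,-0.03,0.29,0,0,0]' | python3 drive.py;echo '[0,0,0,0,0,0,0,0,0,0,0,0,0,0,0,0,0,0,0,0,0,0,0,0,0,0,0,0,0,0]' | python3 drive.py .02 50; echo '[0,0,0,0,0,0,0,0,0,0,0,0,0,0,0,0,0,0,0,0,0,0,0,0]' | python3 drive.py ; python3 -c "
from h import *
goal([.5637,.3425,.031],83)"
```

```text
clock: 2.45
tcp_pos: [0.5632, 0.3421, 0.084]
orientation: [-0.191, -3.134, 0.002]
contact_force: [-0.2, 0.2, -0.3]
grip_width: 0.0853
gripper_force: 0.0
clock: 2.95
tcp_pos: [0.564, 0.3427, 0.0858]
orientation: [0.191, 3.135, 0.002]
contact_force: [-0.9, -0.2, 5.8]
grip_width: 0.0354
gripper_force: 50.0
clock: 3.35
tcp_pos: [0.564, 0.3427, 0.0858]
orientation: [0.191, 3.135, 0.001]
contact_force: [-0.9, -0.1, 6.1]
grip_width: 0.0359
gripper_force: 50.0
t 3.35 close 83.0 shift [ 0.0003 -0.0002  0.0008] turn [0.001 0.001 0.   ] q7 [-0.66  0.7   0.03  1.73 -0.03  0.7   0.84]
```

In the tool's units: -0.13 m is -1.3, -0.11 m is -1.1.

```bash
echo '[0,0,-0.3,0,0,0,0,0,-0.7,0,0,0,0,0,-1.1,0,0,0,0,0,-1.3,0,0,0,0,0,-1.3,0,0,0]' | python3 drive.py;python3 -c "
from h import *
print(r.get_obs()['grip_width'],r.get_obs()['contact_force'])
goal([.5835,.0922,.168],83,0)"
```

```text
clock: 3.85
tcp_pos: [0.5651, 0.3431, 0.2185]
orientation: [0.191, 3.131, 0.006]
contact_force: [-0.3, -0.1, -1.3]
grip_width: 0.0355
gripper_force: 50.7
0.03552690591734797 [-0.26434842 -0.14152217 -1.27208839]
t 3.85 close 83.0 shift [-0.0485 -0.247   0.0497] turn [0.004 0.005 0.   ] q7 [-0.67  0.53  0.05  1.67 -0.03  0.93  0.83]
```

In the tool's units: -0.19 m is -1.9, -0.16 m is -1.6.

```bash
echo '[-0.08,-0.4,0,0,0,0,-0.16,-0.8,0,0,0,0,-0.24,-1.2,0,0,0,0,-0.32,-1.6,0,0,0,0,-0.38,-1.9,0,0,0,0]' | python3 drive.py;echo '[-0.06,-0.3,0,0,0,0,-0.1,-0.55,0,0,0,0,-0.1,-0.57,0.15,0,0,0,-0.1,-0.57,0.3,0,0,0,-0.1,-0.57,0.3,0,0,0]' | python3 drive.py;echo '[0,0,0,0,0,0,0,0,0,0,0,0]' | python3 drive.py
python3 - <<'E'
from h import *
goal([.5835,.0922,.168],83,0)
p,d=r.grab_frame("scene");cv2.imwrite("pics/c3.png",cv2.resize(p[150:290,240:380],None,fx=4,fy=4,interpolation=cv2.INTER_CUBIC))
p,d=r.grab_frame("top");cv2.imwrite("pics/c3t.png",p)
E
```

```text
clock: 4.35
tcp_pos: [0.5774, 0.1455, 0.213]
orientation: [-0.195, -3.133, 0.004]
contact_force: [0.1, 0.6, -2.5]
grip_width: 0.0357
gripper_force: 50.7
clock: 4.85
tcp_pos: [0.5791, 0.0916, 0.1814]
orientation: [-0.189, -3.13, 0.002]
contact_force: [-1.2, -0.0, -2.2]
grip_width: 0.0358
gripper_force: 50.6
clock: 5.05
tcp_pos: [0.5814, 0.0923, 0.1849]
orientation: [0.189, 3.136, 0.001]
contact_force: [-0.1, 0.3, -1.7]
grip_width: 0.0357
gripper_force: 50.7
t 5.05 close 83.1 shift [-0.0021  0.0002  0.0169] turn [0.    0.    0.002] q7 [-0.32  0.47  0.08  1.87 -0.05  0.79  1.23]
```

View pics/c3.png

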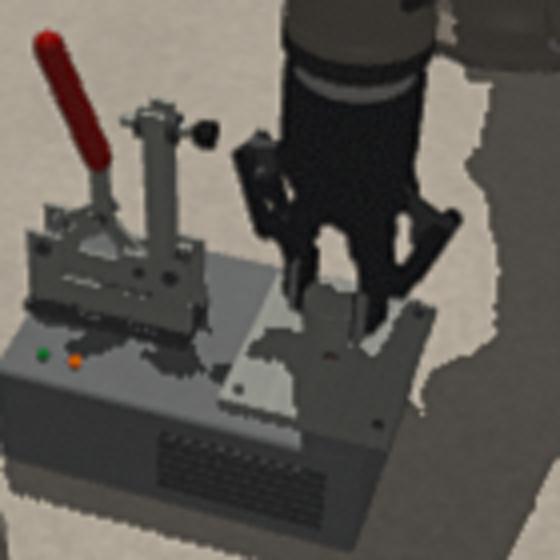

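The sample hangs between the pads at crop (330,300), above the hole at (330,355). The clamp is clear. Lowering it now.

```bash
echo '[-0.02,0,0.08,0,0,0,-0.02,0,0.14,0,0,0,-0.02,0,0.155,0,0,0,-0.02,0,0.155,0,0,0]' | python3 drive.py;echo '[0,0,0.01,0,0,0,0,0,0.015,0,0,0,0,0,0.015,0,0,0,0,0,0.015,0,0,0]' | python3 drive.py; python3 -c "
from h import *
goal([.5835,.0922,.168],83,0)"
```

```text
clock: 5.55
tcp_pos: [0.5829, 0.091, 0.1688]
orientation: [-0.191, -3.135, 0.001]
contact_force: [-0.3, -0.8, -0.6]
grip_width: 0.0357
gripper_force: 50.7
clock: 5.95
tcp_pos: [0.5834, 0.0911, 0.168]
orientation: [0.191, 3.136, 0.0]
contact_force: [0.3, 0.6, -2.2]
grip_width: 0.0357
gripper_force: 50.7
t 5.95 close 83.0 shift [-0.      0.0011  0.    ] turn [0. 0. 0.] q7 [-0.32  0.5   0.08  1.88 -0.05  0.76  1.24]
```

Not touching yet: correct y by 1 mm and keep lowering gently.

In the tool's units: 0.001 m is 0.01.

```bash
echo '[0,0.01,0.01,0,0,0,0,0.01,0.01,0,0,0,0,0.01,0.01,0,0,0]' | python3 drive.py;echo '[0,0,0.01,0,0,0,0,0,0.01,0,0,0,0,0,0.01,0,0,0]' | python3 drive.py|grep -A3 tcp; python3 -c "
from h import *
goal([.5835,.0922,.168],83,0)"
```

```text
clock: 6.25
tcp_pos: [0.5835, 0.0913, 0.1677]
orientation: [0.192, 3.136, -0.001]
contact_force: [-2.7, -2.2, 6.3]
grip_width: 0.0357
gripper_force: 51.4
tcp_pos: [0.5835, 0.0913, 0.1677]
orientation: [0.192, 3.135, -0.001]
contact_force: [-5.3, -3.0, 14.2]
grip_width: 0.0359
t 6.55 close 83.0 shift [ 0.0001  0.0009 -0.0003] turn [-0.  0. -0.] q7 [-0.32  0.5   0.08  1.88 -0.05  0.76  1.23]
```

In the tool's units: -0.0015 m is -0.015.

```bash
echo '[0,0,-0.015,0,0,0,0,0,-0.015,0,0,0,0,0,-0.015,0,0,0]' | python3 drive.py;echo '[0,0,0,0,0,0,0,0,0,0,0,0,0,0,0,0,0,0,0,0,0,0,0,0,0,0,0,0,0,0]' | python3 drive.py .07; echo '[0,0,-0.3,0,0,0,0,0,-0.7,0,0,0,0,0,-1.1,0,0,0,0,0,-1.5,0,0,0,0,0,-1.8,0,0,0]' | python3 drive.py; echo '[0.4,0,0,0,0,0,0.9,0,0,0,0,0,1.3,0,0,0,0,0,1.3,0,0,0,0,0]' | python3 drive.py
python3 - <<'E'
from h import *
p,d=r.grab_frame("top");cv2.imwrite("pics/c4.png",cv2.resize(p[175:275,200:330],None,fx=6,fy=6,interpolation=cv2.INTER_CUBIC))
p,d=r.grab_frame("scene");cv2.imwrite("pics/c4s.png",p)
E
```

```text
clock: 6.85
tcp_pos: [0.5837, 0.0922, 0.1678]
orientation: [0.191, 3.135, 0.0]
contact_force: [-1.5, -0.9, 4.0]
grip_width: 0.0356
gripper_force: 51.2
clock: 7.35
tcp_pos: [0.5833, 0.0921, 0.1673]
orientation: [-0.191, -3.136, 0.0]
contact_force: [-0.5, 0.1, -0.4]
grip_width: 0.0699
gripper_force: 0.0
clock: 7.85
tcp_pos: [0.5837, 0.092, 0.3503]
orientation: [0.191, 3.133, 0.001]
contact_force: [-0.3, -0.1, 1.4]
grip_width: 0.0701
gripper_force: 0.0
clock: 8.25
tcp_pos: [0.4498, 0.1083, 0.3471]
orientation: [-0.186, -3.133, 0.0]
contact_force: [0.4, 0.6, -0.4]
grip_width: 0.0701
gripper_force: 0.0
```

View pics/c4.png

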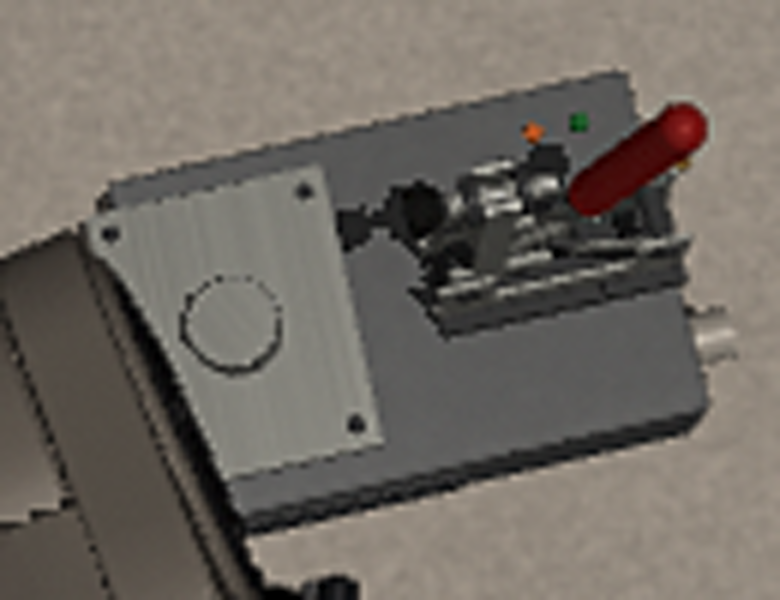

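The disc sits flat; its rim spans crop x 181–282, y 272–373, centre about (231.5,322.5).

Run:
```python
from h import *
f=lambda u,v,z:onplane("top",200+(u+.5)/6-.5,175+(v+.5)/6-.5,z)[:2]
print("disc",f(231.5,322.5,.112),"hole",f(233,331,.09))
# scene-camera check: diff of disc blob at top height
p=cv2.imread("pics/c4s.png");a=cv2.imread("pics/scene0.png")
print(r.get_obs()["joints"].round(2))
cv2.imwrite("pics/c5.png",np.hstack([cv2.resize(x[205:270,290:355],None,fx=6,fy=6,interpolation=cv2.INTER_CUBIC) for x in(a,p)]))
O=np.array([.5946,.018]);X=np.array([-.148,.989])
g=O-.089*X;goal([*g,.25+.12],8.5)
```

```text
disc [0.58249242 0.09095709] hole [0.58310755 0.09217946]
[-0.42  0.08  0.05  1.98 -0.01  1.07  1.09]
t 8.35 close 83.1 shift [-0.1742 -0.1581 -0.076 ] turn [1.000e-03 1.000e-03 1.301e+00] q7 [-0.42  0.08  0.05  1.98 -0.01  1.07  1.09]
```

View pics/c5.png

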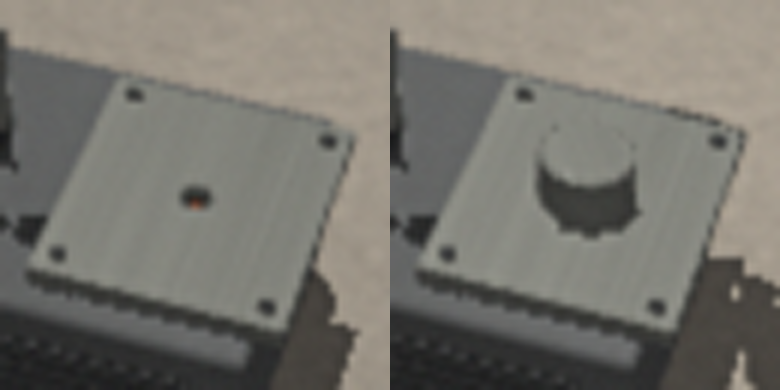

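The disc is within about 1.3 mm of the hole in both views, so go to the handle.

In the tool's units: -0.1 m is -1, -0.07 m is -0.7.

```bash
echo '[-0.1,-0.2,-0.4,0,0,0.14,-0.3,-0.4,-0.7,0,0,0.28,-0.5,-0.6,-0.8,0,0,0.42,-0.7,-0.8,-0.8,0,0,0.56,-0.9,-1,-0.8,0,0,0.7]' | python3 drive.py; python3 -c "
from h import *
O=np.array([.5946,.018]);X=np.array([-.148,.989])
g=O-.089*X;goal([*g,.25+.12],8.5)"
```

```text
clock: 8.85
tcp_pos: [0.5336, -0.0039, 0.428]
orientation: [1.264, 2.874, 0.001]
contact_force: [0.0, 0.0, -0.5]
grip_width: 0.0701
gripper_force: 0.0
t 8.85 close 42.5 shift [-0.0989  0.01    0.0042] turn [0.002 0.001 0.594] q7 [-0.3   0.14  0.22  1.74 -0.03  1.26  0.67]
```

In the tool's units: -0.098 m is -0.98, -0.09 m is -0.9.

```bash
echo '[-0.3,0.03,0,0,0,0.14,-0.6,0.06,0,0,0,0.28,-0.9,0.1,0,0,0,0.42,-0.98,0.1,0,0,0,0.56,-0.98,0.1,0,0,0,0.594]' | python3 drive.py; echo '[0,0,0,0,0,0,0,0,0,0,0,0]' | python3 drive.py; python3 -c "
from h import *
O=np.array([.5946,.018]);X=np.array([-.148,.989])
g=O-.089*X;goal([*g,.239],8.5)"
```

```text
clock: 9.35
tcp_pos: [0.6076, -0.0697, 0.4266]
orientation: [2.051, 2.378, -0.003]
contact_force: [-1.2, 0.7, 0.2]
grip_width: 0.0702
gripper_force: 0.0
clock: 9.55
tcp_pos: [0.6062, -0.0675, 0.4271]
orientation: [2.041, 2.388, -0.001]
contact_force: [0.0, -0.4, 0.0]
grip_width: 0.0698
gripper_force: 0.0
t 9.55 close 8.9 shift [-0.0026  0.0012  0.1341] turn [-0.     0.     0.008] q7 [-0.26  0.29  0.34  1.58 -0.1   1.3   0.26]
```

In the tool's units: 0.13 m is 1.3, 0.125 m is 1.25.

```bash
echo '[-0.03,0.01,0.3,0,0,0,-0.03,0.01,0.65,0,0,0,-0.03,0.01,1,0,0,0,-0.03,0.01,1.25,0,0,0,-0.03,0.01,1.3,0,0,0]' | python3 drive.py; echo '[0,0,0,0,0,0,0,0,0,0,0,0,0,0,0,0,0,0,0,0,0,0,0,0,0,0,0,0,0,0]' | python3 drive.py .005 25;  python3 -c "
from h import *
O=np.array([.5946,.018]);X=np.array([-.148,.989])
g=O-.089*X;goal([*g,.239],8.5)"
```

```text
clock: 10.05
tcp_pos: [0.6056, -0.0696, 0.2943]
orientation: [-2.038, -2.385, 0.005]
contact_force: [-0.2, 0.0, 1.0]
grip_width: 0.0701
gripper_force: 0.0
clock: 10.55
tcp_pos: [0.6085, -0.0699, 0.299]
orientation: [2.04, 2.385, 0.005]
contact_force: [4.3, 0.8, 2.2]
grip_width: 0.0176
gripper_force: 26.6
t 10.55 close 8.9 shift [-0.     -0.0008  0.006 ] turn [0.004 0.001 0.007] q7 [-0.23  0.39  0.32  1.74 -0.14  1.04  0.29]
```

In the tool's units: -0.039 m is -0.39, -0.029 m is -0.29.

```bash
echo '[-0.09,0,-0.01,0,0,0,-0.18,0,-0.02,0,0,0,-0.29,0,0.02,0,0,0,-0.39,0,0.08,0,0,0,-0.39,0,0.08,0,0,0]' | python3 drive.py; python3 -c "
from h import *
O=np.array([.5946,.018]);X=np.array([-.148,.989])
g=O-.128*X;goal([*g,.231],8.5)"
```

```text
clock: 11.05
tcp_pos: [0.6147, -0.1096, 0.2905]
orientation: [2.041, 2.383, 0.005]
contact_force: [5.9, -1.9, 2.3]
grip_width: 0.0172
gripper_force: 26.3
t 11.05 close 8.8 shift [ 0.0012 -0.001   0.0055] turn [0.005 0.001 0.006] q7 [-0.17  0.42  0.33  1.72 -0.15  1.03  0.37]
```

```bash
echo '[-0.09,0.02,0.12,0,0,0,-0.15,0.02,0.25,0,0,0,-0.19,0.02,0.4,0,0,0,-0.21,0.02,0.56,0,0,0,-0.21,0.02,0.56,0,0,0]' | python3 drive.py; echo '[-0.01,0,0.12,0,0,0,-0.02,0,0.23,0,0,0,-0.02,0,0.27,0,0,0,-0.02,0,0.29,0,0,0]' | python3 drive.py
python3 - <<'E'
from h import *
O=np.array([.5946,.018]);X=np.array([-.148,.989])
g=O-.151*X;goal([*g,.152],8.5)
E
```

```text
clock: 11.55
tcp_pos: [0.6186, -0.132, 0.2323]
orientation: [2.043, 2.382, -0.003]
contact_force: [2.8, -6.9, 1.9]
grip_width: 0.017
gripper_force: 24.4
clock: 11.95
tcp_pos: [0.6188, -0.1329, 0.2039]
orientation: [2.043, 2.384, -0.002]
contact_force: [3.4, -4.1, -0.2]
grip_width: 0.0171
gripper_force: 24.4
t 11.95 close 8.8 shift [ 0.0018 -0.0016 -0.0021] turn [0.001 0.002 0.005] q7 [-0.11  0.53  0.3   1.77 -0.19  0.88  0.43]
```

In the tool's units: 0.005 m is 0.05, 0.003 m is 0.03.

```bash
echo '[0,0,0.03,0,0,0,0,0,0.05,0,0,0,0,0,0.05,0,0,0]' | python3 drive.py; echo '[0,0,0.02,0,0,0,0,0,0.03,0,0,0,0,0,0.03,0,0,0]' | python3 drive.py
python3 - <<'E'
from h import *
p,d=r.grab_frame("scene");cv2.imwrite("pics/c6.png",cv2.resize(p[150:290,220:370],None,fx=5,fy=4))
E
```

```text
clock: 12.25
tcp_pos: [0.6188, -0.1327, 0.1994]
orientation: [2.043, 2.384, -0.001]
contact_force: [1.7, -5.7, 1.8]
grip_width: 0.0173
gripper_force: 24.6
clock: 12.55
tcp_pos: [0.6189, -0.1327, 0.1978]
orientation: [2.043, 2.384, -0.0]
contact_force: [-2.3, -4.0, 10.9]
grip_width: 0.0174
gripper_force: 25.4
```

View pics/c6.png

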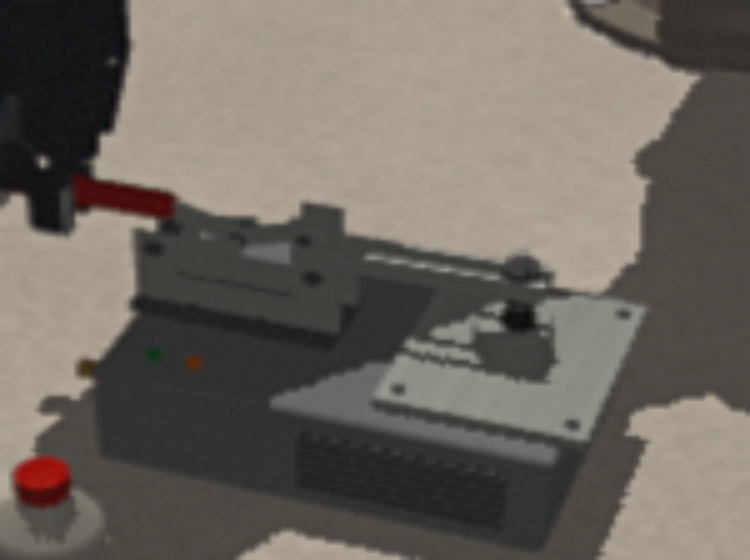

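The arm is level with the foot on the sample (crop 518,318), and the handle is flat on its stop at 11 N. I'll add one more firm push, then release.

In the tool's units: 0.002 m is 0.02.

```bash
echo '[0,0,0.02,0,0,0,0,0,0.02,0,0,0,0,0,0.02,0,0,0]' | python3 drive.py; echo '[0,0,-0.03,0,0,0,0,0,-0.03,0,0,0,0,0,-0.03,0,0,0,0,0,-0.03,0,0,0,0,0,-0.03,0,0,0]' | python3 drive.py .06 | grep -A3 force; echo '[0,0,0,0,0,0,0,0,-0.3,0,0,0,0,0,-0.7,0,0,0,0,0,-1,0,0,0,0,0,-1,0,0,0]' | python3 drive.py
python3 - <<'E'
from h import *
p,d=r.grab_frame("scene");W=cloud("scene",d);hsv=cv2.cvtColor(p,cv2.COLOR_BGR2HSV).astype(int)
m=((hsv[...,0]<8)|(hsv[...,0]>172))&(hsv[...,1]>150)&(d>0)&(W[...,2]>.12)&(abs(W[...,1]+.1)<.15)&(W[...,0]<.7)
q=W[m];print("handle",len(q),q.min(0),q.max(0))
goal([.4495,-.3283,.13],8.5,.0778)
E
```

```text
clock: 12.9
tcp_pos: [0.6189, -0.1327, 0.1967]
orientation: [2.043, 2.384, 0.001]
contact_force: [-3.3, -3.9, 17.8]
grip_width: 0.0173
gripper_force: 26.0
contact_force: [0.5, 0.3, 0.1]
grip_width: 0.06
gripper_force: 0.0
clock: 13.9
tcp_pos: [0.6207, -0.1318, 0.3023]
orientation: [2.039, 2.381, 0.008]
contact_force: [0.6, -0.3, -0.3]
grip_width: 0.0602
gripper_force: 0.0
handle 203 [ 0.60836772 -0.16418847  0.14909744] [ 0.63360633 -0.07495709  0.16193069]
t 13.95 close 8.9 shift [-0.1682 -0.1988  0.0912] turn [0.005 0.001 0.006] q7 [-0.14  0.42  0.34  1.69 -0.16  1.05  0.4 ]
```

```bash
echo '[-0.3,-0.35,0,0,0,0,-0.6,-0.7,0,0,0,0,-0.9,-1.05,0,0,0,0,-1.2,-1.4,0,0,0,0,-1.5,-1.75,0,0,0,0]' | python3 drive.py 0 40; echo '[-0.15,-0.2,0.1,0,0,0,-0.18,-0.24,0.3,0,0,0,-0.18,-0.24,0.6,0,0,0,-0.18,-0.24,0.6,0,0,0,-0.18,-0.24,0.6,0,0,0]' | python3 drive.py; python3 -c "
from h import *
goal([.4495,-.3283,.09],8.5,.0778)"
```

```text
clock: 14.45
tcp_pos: [0.4669, -0.307, 0.2961]
orientation: [-2.041, -2.386, 0.001]
contact_force: [1.2, -0.8, -0.0]
grip_width: -0.0003
gripper_force: 0.0
clock: 14.95
tcp_pos: [0.4475, -0.3273, 0.2367]
orientation: [-2.041, -2.385, 0.001]
contact_force: [-0.2, -0.5, -0.1]
grip_width: -0.0001
gripper_force: 0.0
t 14.95 close 8.9 shift [-0.0014  0.002   0.0689] turn [-0.002 -0.001  0.007] q7 [ 0.2   0.37  0.4   1.93 -0.19  0.87  0.85]
```

```bash
echo '[-0.01,0.02,0.3,0,0,0,-0.01,0.02,0.5,0,0,0,-0.01,0.02,0.6,0,0,0,-0.01,0.02,0.6,0,0,0]' | python3 drive.py;echo '[0,0,0.06,0,0,0,0,0,0.09,0,0,0,0,0,0.12,0,0,0,0,0,0.12,0,0,0]' | python3 drive.py; echo '[0,0,0.02,0,0,0,0,0,0.04,0,0,0,0,0,0.04,0,0,0]' | python3 drive.py
```

```text
clock: 15.35
tcp_pos: [0.4501, -0.3281, 0.1771]
orientation: [-2.041, -2.386, 0.0]
contact_force: [-0.3, -0.2, -0.7]
grip_width: 0.0001
gripper_force: 0.0
clock: 15.75
tcp_pos: [0.45, -0.3284, 0.1654]
orientation: [-2.043, -2.387, -0.0]
contact_force: [-0.1, -0.2, -0.3]
grip_width: -0.0002
gripper_force: 0.0
clock: 16.05
tcp_pos: [0.4502, -0.3286, 0.1616]
orientation: [2.043, 2.386, 0.0]
contact_force: [-0.8, 0.2, 4.4]
grip_width: 0.0
gripper_force: 1.8
```

In the tool's units: 0.006 m is 0.06, 0.003 m is 0.03.

```bash
echo '[0,0,0.03,0,0,0,0,0,0.06,0,0,0,0,0,0.06,0,0,0]' | python3 drive.py;echo '[0,0,0.01,0,0,0,0,0,0.02,0,0,0,0,0,0.02,0,0,0]' | python3 drive.py; echo '[0,0,0.01,0,0,0,0,0,0.02,0,0,0,0,0,0.02,0,0,0]' | python3 drive.py
```

```text
clock: 16.35
tcp_pos: [0.4503, -0.3286, 0.1556]
orientation: [2.043, 2.386, 0.0]
contact_force: [-1.6, 1.3, 7.7]
grip_width: -0.0001
gripper_force: 4.1
clock: 16.65
tcp_pos: [0.4503, -0.3287, 0.1546]
orientation: [2.043, 2.386, 0.001]
contact_force: [-2.8, 2.2, 15.6]
grip_width: 0.0001
gripper_force: 7.7
clock: 16.95
tcp_pos: [0.4504, -0.3288, 0.1544]
orientation: [2.043, 2.385, 0.003]
contact_force: [-7.4, 7.0, 34.6]
grip_width: -0.0002
gripper_force: 16.8
```

Hard stop reached. I'll ease the push to about 22 N, then check.

```bash
echo '[0,0,-0.01,0,0,0,0,0,-0.012,0,0,0,0,0,-0.012,0,0,0]' | python3 drive.py; echo '[0,0,0,0,0,0,0,0,0,0,0,0,0,0,0,0,0,0]' | python3 drive.py
python3 - <<'E'
from h import *
p,d=r.grab_frame("scene");cv2.imwrite("pics/c7.png",p)
E
```

```text
clock: 17.25
tcp_pos: [0.4503, -0.3287, 0.1545]
orientation: [2.043, 2.386, 0.002]
contact_force: [-5.3, 4.8, 21.8]
grip_width: 0.0
gripper_force: 11.2
clock: 17.55
tcp_pos: [0.4503, -0.3288, 0.1545]
orientation: [2.043, 2.386, 0.002]
contact_force: [-5.1, 4.0, 21.8]
grip_width: 0.0001
gripper_force: 11.2
```

View pics/c7.png

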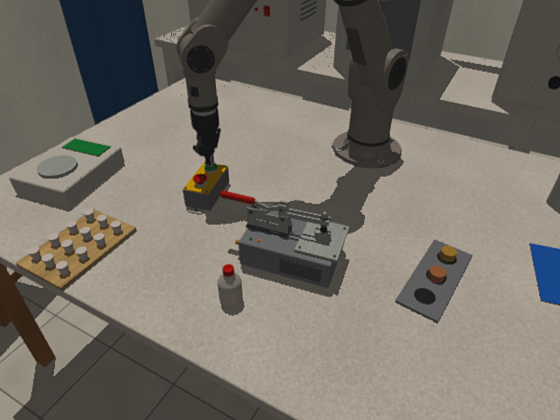

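The fingers hold the green button down at (210,168), and red at (200,179) is untouched. The clamp is flat on the sample at (323,230), and the discs and bottle have not moved.

```bash
python3 -c "
from bench import r
print(r.hand_in())"
```

```text
the job is handed in; nothing more can be done
None
```

Job handed in at about 17.6 s: the sample is about 1.3 mm off the hole's centre by camera and clamped with the handle locked flat, the green button is held against its stop at about 22 N, and the stop button, other discs and bottle were left alone.

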